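# Stand the fallen spice jar up and hold the seal gauge on its cap

### The arm

A 6-joint arm with a two-finger parallel gripper is mounted at the origin on a cart in front of the work surface, level with it; the furniture and walls round the work are solid. World frame = base frame: x ahead of the robot, y to its left, z up, the work surface at z = 0. Lengths are in m, angles in rad, forces in N, time in s.
With the tool pointing down it reaches from about 0.25 to 0.775 m from the base axis. Payload 8.9 kg.
Tool frame: the origin (TCP) lies at the very end of the fingers, on their centre line; the grasp point (between the pads) lies env.grasp_offset behind it (env.grasp_offset is the distance from the TCP to the grasp point, in m); z points along the fingers, y is the line along which they close (so a half turn about z gives the same grasp; the last joint's range is limited). The gripper opens to 85 mm and grips with 20 to 120 N. Pads are 22 mm wide; open, the fingers measure 114 mm over their backs; the gripper's body (76 mm by 85 mm) begins 54 mm behind the grasp point. The pads swing forward as they close: fully open they stand 13 mm farther back than shut.
Start: joints at [1.132, 0.291, -0.153, 1.127, 0, 1.431], TCP at [0.155, 0.502, 0.231] pointing down, gripper open.
Joint ranges: [-2.52, 2.52], [-0.91, 1.74], [-1.3, 1.37], [-1.96, 2.02], [-1.52, 1.47], [-3.14, 3.14]. Speed limits (rad/s): [2.22, 2.22, 2.79, 3.14, 3.14, 3.14].

### API

Orientations are given as a rotation vector (axis times angle).
In Python, from plant import readout, imaging, workorder, env gives the robot as it stands. The module is installed in compiled form; this text tells all that it offers.
- The arm moves only by the shell command python3 -m crank 'ROWS' [FORCE]. ROWS is rows parted by semicolons, their numbers by spaces, 1 to 10 of them, each of 7 numbers: dx, dy, dz in m, then a rotation vector rx, ry, rz in rad, then the finger opening in m; each row is the pose to reach, as a shift and turn from the pose commanded when the command began, along the tool's axes at that moment; what a row does not reach only later rows make up. A row lasts 1/12 s, in which the tool goes at most 0.0417 m and 0.125 rad, less where a joint would pass 70% of its speed; a pose out of reach is approached as far as the arm can. The fingers move at their own pace and stop on an object; FORCE is the grip in N (left out, the last holds). Time passes only in rows, so rows that do not move let the fingers close. It prints the time, the measured TCP pose, the force, the opening and the grip force at its end.
- readout.get_state(): the state, without advancing time (a new reading comes with each control period).
- imaging.get_image(name): name is "scene" or "top" or "wrist"; returns the picture (420x560x3 uint8, red, green, blue); there is no depth.
- imaging.camera_model(name): a dict with "fovy" (degrees; the focal length in pixels is half the picture's height over the tangent of half this angle, whatever the lens; pixels are square), "cx", "cy" (the principal point, pixels), "cam_to_world" (4x4, takes a point from camera to world coordinates). Camera axes: x right, y down, z forward; pixel columns grow to the right and rows downward; lengths in m; the calibration is good to about 2 mm. A picture is of the moment at which its call begins: read the wrist's pose just before it. camera_model takes no time and is no camera call; for the wrist camera it gives the pose at the moment of the call.
- workorder.job_done(): hands the job in; it is judged then, once.
Trained networks look in the newest picture that a camera, given by its name, has taken for a name from the list of things; names that differ only in an ending like _2 or _b are one class to them, and where a whole thing is asked for, a point or a joint stands for the part that bears it (a point fixed in the world has none). Each returns a list of dicts, best first, with "score" (0 to 1); they miss things now and then, are a little off and sometimes report something else, mostly with a low value. They report only what shows in the picture. A call takes as long as a camera call. They do not tell look-alikes from the thing itself.
- imaging.recognise(camera, query): "location" ([x, y, z] in m, in world coordinates, good to about 4 mm: the middle of the surface that is visible of it).
- imaging.regions_of(camera, query): "region" (420x560 bool, what is visible of it).
- imaging.tip_of(camera, query): "location" ([x, y, z] in m, in world coordinates, good to about 4 mm: a listed point, or the origin of a listed thing).
The state is a dict: "clock": time; "qpos": joint angles; "dq": joint speeds; "effort": joint torques, N m; "tool_pos": TCP position; "tool_rot": TCP orientation; "wrist_force": force on the tool from outside, world axes, zero at the start; "ft_torque": the same for the moment, N m; "opening": finger opening in m; "gripper_force": force on a finger pad.
Only numpy, scipy, OpenCV 4.12 (cv2) and the standard library are available. Lean on these libraries where they do the work, as an engineer would, in place of code of your own. Each camera call takes 0.05 s, during which the arm holds its last target. There are 200 camera calls.

### The job

One spice jar has toppled and rolled out of its row: stand it upright on the empty blue coaster between or beside the other jars and let go of it. Then take the yellow seal gauge out of its stand and hold it upright on the red dot in the middle of that jar's cap, pressing lightly so that the plunger is about half way in, and never right in. Finish while still holding the gauge there, and leave the other jars and the things around where they stand.

Things in the scene. Friction and masses are not known exactly. Their poses are not given: they have to be found in the camera images.
- lane: shallow wooden tray, 90 (x) x 290 (y) mm, fixed to the worktop, floor 3 mm thick, with lips 16 mm high at the back (+x) and at both ends and none at the front. Origin at the centre of its underside. It has three places in a row along its y axis, 100 mm apart, the middle one at the origin: two hold standing jars, one the coaster
- coaster: round blue coaster, 70 mm wide, 3 mm thick, fixed on the tray's floor at the empty place of the row; origin at the centre of its underside. Its top is 6 mm above the worktop
- fallen_jar: spice jar lying on the worktop just in front of the tray, green cap with a white sticker with a red dot (the others have none): round, 106 mm tall, body 44 mm, cap (the top 20 mm) 45 mm wide, about 110 g. Origin at the centre of its foot, z axis from foot to cap. At the start it lies along the row, its cap to the robot's right (-y)
- cap_dot (a point): centre of the red dot, 10 mm across, on the flat top of the fallen jar's cap, 106 mm from the foot; z axis out of the cap
- standing_jar_1: spice jar like the fallen one (no sticker) standing on the tray's floor; origin at the centre of its foot
- standing_jar_2: spice jar like the fallen one (no sticker) standing on the tray's floor; origin at the centre of its foot
- gauge_stand: black block 54 x 54 mm, 50 mm high, on a dark foot plate 70 x 70 x 8 mm, fixed to the worktop on the left; one upright bore 24 mm wide through its middle holds the gauge. Origin at the centre of its underside
- gauge: seal gauge, 130 g, upright in its stand. Origin at the lower end of the spigot, z axis up along the gauge. Upwards from the origin: steel spigot 20 mm wide (0 to 30 mm) hanging in the bore, black flange 36 mm wide (30 to 39) resting on the stand, yellow barrel 26 mm wide (39 to 115) to hold it by. A brass plunger, 8 mm wide, sticks out 12 mm below. Lift it 50 mm to clear the bore
- gauge_grip (a point): point on the gauge's axis in the middle of the yellow barrel, 78 mm above the gauge's origin and 90 mm above the free plunger's tip
- gauge_tip (a point): the tip of the gauge's plunger; it moves with the plunger
- plunger (a joint): how far the plunger is pushed into the gauge, in m: 0 out, 0.009 right in. A spring of 600 N/m pushes it out (about 2.7 N half way in)
- can_1: orange drinks can, 53 mm wide and 134 mm tall, bystander on the right; origin at the centre of its foot
- white_beaker: white and grey beaker, 67 mm wide and 96 mm tall, bystander on the right; origin at the centre of its foot
Not all that is in view belongs to the job. There is more than one size of the coaster; the one meant has the size given above.

How it is judged:
By the outcome, as a careful person would: the job done as asked, in the order asked, and still so for the second after the job is handed in, while the arm keeps its last pose, push and grip.
It also fails if it takes over 72 s, if anything falls off the work surface, if the arm or the gripper's body presses on something with over 40 N, if the wrist force passes 120 N, or if a joint passes its speed limit or range.

## Working session

There is one attempt and no reset: what is moved stays moved. The work goes in short steps, Python scripts to look and compute and a shell command to move; the robot and the scene stay as the last step left them, time stands still between calls to the robot, and variables do not carry over. Pictures are saved under pics/ and viewed, at most 13 in all, crops included, and the job is handed in when it is done.

```bash
mkdir -p pics
cat > look.py <<'E'
import numpy as np, cv2
from plant import readout, imaging, workorder, env
def shot(cam,name=None):
    im=imaging.get_image(cam)
    if name: cv2.imwrite(f'pics/{name}.png',cv2.cvtColor(im,cv2.COLOR_RGB2BGR))
    return im
def ray(cam,u,v,z):
    m=imaging.camera_model(cam);f=210/np.tan(np.radians(m['fovy'])/2);T=np.array(m['cam_to_world'])
    d=T[:3,:3]@[(u-m['cx'])/f,(v-m['cy'])/f,1];o=T[:3,3]
    return o+d*(z-o[2])/d[2]
E
python3 - <<'E'
from look import *
np.set_printoptions(precision=3,suppress=True)
print(env.grasp_offset); s=readout.get_state(); print(s)
a=shot('scene');
def q(c,L):
    for n in L:
        for k in ('tip_of',):
            print(c,n,k,[(np.round(r['location'],3),round(r['score'],2)) for r in getattr(imaging,k)(c,n)[:4]])
q('scene',['fallen_jar','cap_dot','coaster','gauge'])
b=shot('top')
q('top',['fallen_jar','cap_dot','coaster','gauge','gauge_grip','gauge_stand','lane','can_1','white_beaker'])
im=np.vstack([a,b]);im=cv2.resize(im,(800,1200))
cv2.imwrite('pics/a.png',im[:600,:,::-1]);cv2.imwrite('pics/b.png',im[600:,:,::-1])
print(readout.get_state()['clock'])
E
```

```text
0.0187
{'clock': 0.0, 'qpos': array([ 1.132,  0.291, -0.154,  1.127, -0.   ,  1.431]), 'dq': array([-0.001,  0.001, -0.001, -0.   ,  0.   , -0.001]), 'effort': array([ -0.   , -53.714,  33.138,   0.016,  -0.   ,  -0.   ]), 'tool_pos': array([0.155, 0.501, 0.231]), 'tool_rot': array([-0.469, -3.106,  0.002]), 'wrist_force': array([ 0.224,  0.301, -0.603]), 'ft_torque': array([ 0.018, -0.013,  0.01 ]), 'gripper_force': 0.0, 'opening': 0.08550503377002792}
scene fallen_jar tip_of [(array([ 0.39 , -0.19 ,  0.021]), 0.36)]
scene cap_dot tip_of []
scene coaster tip_of [(array([ 0.382, -0.418, -0.   ]), 0.56)]
scene gauge tip_of [(array([0.459, 0.41 , 0.021]), 0.56)]
top fallen_jar tip_of [(array([ 0.385, -0.192,  0.023]), 0.84), (array([ 0.496, -0.42 ,  0.001]), 0.5)]
top cap_dot tip_of []
top coaster tip_of [(array([ 0.379, -0.422, -0.002]), 0.58), (array([ 0.497, -0.227,  0.004]), 0.5)]
top gauge tip_of [(array([0.456, 0.413, 0.022]), 0.73)]
top gauge_grip tip_of [(array([0.46 , 0.412, 0.102]), 0.69)]
top gauge_stand tip_of [(array([ 0.455,  0.411, -0.004]), 0.59)]
top lane tip_of [(array([ 0.49 , -0.329,  0.003]), 0.96), (array([0.456, 0.409, 0.001]), 0.57)]
top can_1 tip_of [(array([ 0.548, -0.566,  0.002]), 0.97)]
top white_beaker tip_of [(array([ 0.479, -0.623,  0.002]), 0.72)]
0.75
```

View pics/a.png

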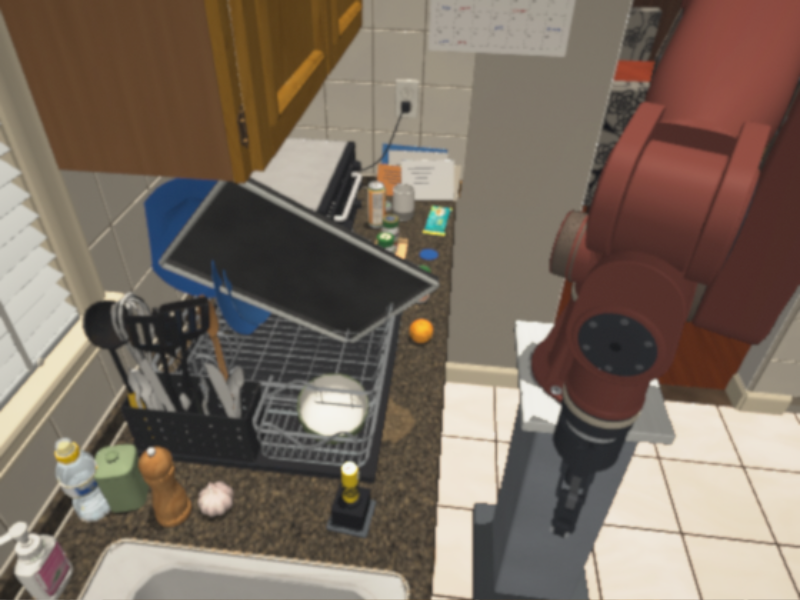

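View pics/b.png

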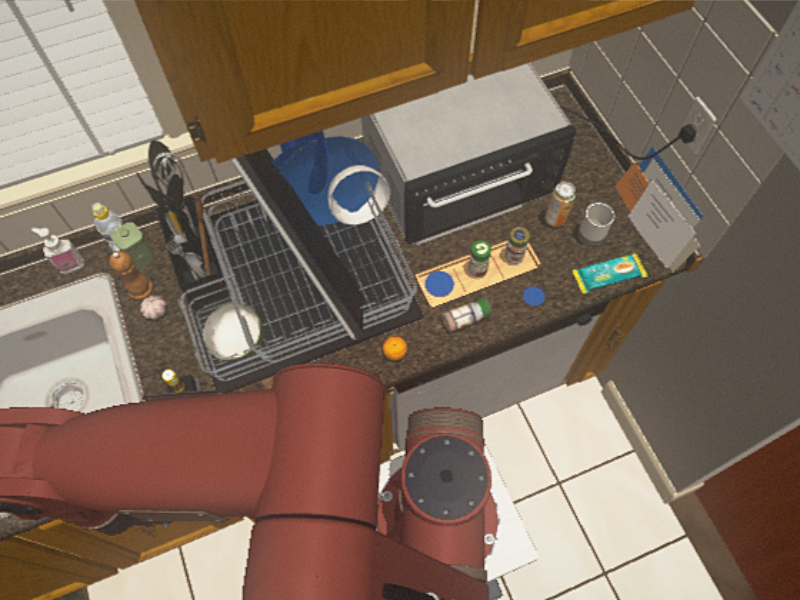

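The top picture shows the tray at px (415–540, 240–305) with the blue coaster on it at (439,284). The jar lies in front of the tray at (466,315), cap to the right. The loose blue disc at (534,297) is a decoy. The gauge is at (171,380), and the dark board in the rack comes close to the coaster's left.

```bash
cat >> look.py <<'E'
from scipy.spatial.transform import Rotation as Ro
def goto(p,z,y):
    """rows numbers to reach TCP p with tool z-axis z and closing axis y (world)"""
    s=readout.get_state();R=Ro.from_rotvec(s['tool_rot'])
    z=np.array(z,float);z/=np.linalg.norm(z);y=np.array(y,float);y-=z*(y@z);y/=np.linalg.norm(y)
    D=Ro.from_matrix(np.c_[np.cross(y,z),y,z])
    for T in (D,D*Ro.from_euler('z',np.pi)):
        r=(R.inv()*T).as_rotvec();d=R.inv().apply(np.array(p)-s['tool_pos'])
        print('d',np.round(d,4),'r',np.round(r,3),'rows',max(np.linalg.norm(d)/.0417,np.linalg.norm(r)/.125))
def tri(L):
    A=np.zeros((3,3));b=np.zeros(3)
    for c,u,v in L:
        a=ray(c,u,v,0.);e=ray(c,u,v,.3);d=(e-a)/np.linalg.norm(e-a);P=np.eye(3)-np.outer(d,d);A+=P;b+=P@a
    return np.linalg.solve(A,b)
E
python3 - <<'E'
from look import *
np.set_printoptions(precision=3,suppress=True)
print('board corner',tri([('scene',437*.7,285*.7),('top',358*.7,333*.7)]))
print('board other',tri([('scene',225*.7,180*.7),('top',245*.7,158*.7)]))
for z in (0,.006): print('coaster',ray('top',439*.7,284*.7,z))
print('jar ends',ray('top',445*.7,320*.7,.022),ray('top',490*.7,308*.7,.022))
print('wristcam',imaging.camera_model('wrist')['cam_to_world'])
goto([.33,.2,.3],[0,0,-1],[.6,.8,0]);goto([.33,-.25,.3],[0,0,-1],[1,0,0])
E
```

```text
board corner [0.346 0.024 0.222]
board other [0.69  0.112 0.451]
coaster [ 0.49  -0.225  0.   ]
coaster [ 0.487 -0.223  0.006]
jar ends [ 0.389 -0.194  0.022] [ 0.377 -0.303  0.022]
wristcam [[ 0.296  0.921  0.254  0.09 ]
 [ 0.955 -0.285 -0.078  0.522]
 [ 0.     0.265 -0.964  0.372]
 [ 0.     0.     0.     1.   ]]
d [-0.256 -0.236 -0.069] r [0.    0.    0.344] rows 8.521654355523593
d [-0.256 -0.236 -0.069] r [-0.     0.    -2.798] rows 22.38307687524556
d [-0.389 -0.666 -0.069] r [0.    0.    1.271] rows 18.578410758007706
d [-0.389 -0.666 -0.069] r [-0.     0.    -1.871] rows 18.578410758007706
```

```bash
R1='-0.19 -0.2 -0.15 0 0 0.35 0.085'; python3 -m crank '-0.1 -0.1 -0.15 0 0 0.2 0.085;-0.1 -0.1 -0.15 0 0 0.35 0.085;-0.1 -0.1 -0.15 0 0 0.35 0.085;-0.1 -0.1 -0.15 0 0 0.35 0.085;-0.19 -0.2 -0.15 0 0 0.35 0.085;-0.19 -0.2 -0.15 0 0 0.35 0.085;-0.19 -0.2 -0.15 0 0 0.35 0.085;-0.19 -0.2 -0.15 0 0 0.35 0.085;-0.19 -0.2 -0.15 0 0 0.35 0.085;-0.19 -0.2 -0.15 0 0 0.35 0.085' 40
python3 -c "
from look import *
goto([.30,-.25,.38],[0,0,-1],[1,0,0])"
```

```text
clock: 1.58
tool_pos: [0.2786, 0.253, 0.3819]
tool_rot: [1.01, 2.974, 0.002]
wrist_force: [-0.6, 0.0, 0.7]
opening: 0.0852
gripper_force: 0.0
d [-0.3233 -0.3859  0.0015] r [ 0.002 -0.     0.916] rows 12.073786698231446
d [-0.3233 -0.3859  0.0015] r [ 0.000e+00  2.000e-03 -2.226e+00] rows 17.804445902506956
```

```bash
python3 -m crank '-0.32 -0.38 0 0 0 0.92 0.085;-0.32 -0.38 0 0 0 0.92 0.085;-0.32 -0.38 0 0 0 0.92 0.085;-0.32 -0.38 0 0 0 0.92 0.085;-0.32 -0.38 0 0 0 0.92 0.085;-0.32 -0.38 0 0 0 0.92 0.085;-0.32 -0.38 0 0 0 0.92 0.085;-0.32 -0.38 0 0 0 0.92 0.085;-0.32 -0.38 0 0 0 0.92 0.085;-0.32 -0.38 0 0 0 0.92 0.085'
python3 -c "
from look import *
goto([.38,-.25,.25],[0,0,-1],[1,0,0])"
```

```text
clock: 2.42
tool_pos: [0.298, -0.1468, 0.3813]
tool_rot: [2.219, 2.223, 0.001]
wrist_force: [2.4, 0.3, -0.5]
opening: 0.085
gripper_force: 0.0
d [-0.1034  0.0816  0.1313] r [ 0.001 -0.     0.002] rows 4.46119899584087
d [-0.1034  0.0816  0.1313] r [ 0.000e+00  1.000e-03 -3.139e+00] rows 25.115990117763147
```

```bash
python3 -m crank '-0.1 0.08 0.1 0 0 0 0.085;-0.1 0.08 0.1 0 0 0 0.085;-0.1 0.08 0.1 0 0 0 0.085;-0.1 0.08 0.1 0 0 0 0.085;-0.1 0.08 0.1 0 0 0 0.085;-0.1 0.08 0.1 0 0 0 0.085;-0.1 0.08 0.1 0 0 0 0.085'
python3 - <<'E'
from look import *
np.set_printoptions(precision=4,suppress=True)
shot('wrist','c')
for n in ['fallen_jar','coaster','cap_dot','lane','standing_jar_1']:
    print(n,[(np.round(r['location'],3),round(r['score'],2)) for r in imaging.tip_of('wrist',n)[:3]])
for n in ['fallen_jar','coaster']:
    for r in imaging.regions_of('wrist',n)[:3]:
        m=np.uint8(r['region']);(cx,cy),wh,a=cv2.minAreaRect(cv2.findNonZero(m));bp=cv2.boxPoints(((cx,cy),wh,a))
        z=.022 if n[0]=='f' else .006
        print(n,r['score'],cx,cy,wh,a,ray('wrist',cx,cy,z),'\n',np.array([ray('wrist',*p,z)[:2] for p in bp]))
E
```

```text
clock: 3.0
tool_pos: [0.3784, -0.2443, 0.2813]
tool_rot: [-2.218, -2.224, -0.0]
wrist_force: [0.3, 0.3, 0.0]
opening: 0.0849
gripper_force: 0.0
fallen_jar [(array([ 0.391, -0.194,  0.023]), 0.97)]
coaster [(array([ 0.494, -0.225,  0.004]), 0.56)]
cap_dot [(array([ 0.388, -0.302,  0.022]), 0.73)]
lane [(array([ 0.488, -0.326, -0.002]), 0.91)]
standing_jar_1 [(array([ 0.489, -0.42 ,  0.006]), 0.95), (array([ 0.488, -0.324,  0.005]), 0.58)]
fallen_jar 0.68 287.9999694824219 176.49996948242188 (92.99998474121094, 39.99999237060547) 90.0 [ 0.3884 -0.2473  0.022 ] 
 [[ 0.3648 -0.1928]
 [ 0.4112 -0.1928]
 [ 0.4139 -0.3059]
 [ 0.3639 -0.3059]]
coaster 0.96 374.0 157.0 (56.0, 54.0) 90.0 [ 0.4945 -0.2258  0.006 ] 
 [[ 0.4594 -0.1922]
 [ 0.5245 -0.1922]
 [ 0.5312 -0.2608]
 [ 0.4631 -0.2608]]
coaster 0.7 281.0 295.5 (33.23401641845703, 33.23401641845703) 45.0 [ 0.3804 -0.416   0.006 ] 
 [[ 0.3479 -0.416 ]
 [ 0.3803 -0.3805]
 [ 0.4128 -0.416 ]
 [ 0.3804 -0.453 ]]
```

View pics/c.png

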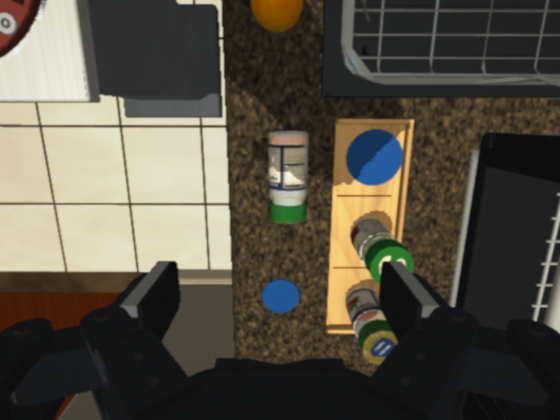

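Run:
```python
from look import *
z=np.array([0,.5,-.866]);g=np.array([.3885,-.254,.028])
goto(g+z*(.0187-.09),z,[1,0,0])
goto(g+z*.0187,z,[1,0,0])
```

```text
d [-0.0441  0.0102  0.1922] r [0.001 0.524 0.001] rows 4.735333006614381
d [-0.0441  0.0102  0.1922] r [-8.140e-01  1.000e-03 -3.033e+00] rows 25.122207149785662
d [0.001  0.0102 0.2701] r [0.001 0.524 0.001] rows 6.482161714415058
d [0.001  0.0102 0.2701] r [-8.140e-01  1.000e-03 -3.033e+00] rows 25.122207149785662
```

```bash
python3 -m crank '-0.044 0.01 0.192 0 0.524 0 0.065;-0.044 0.01 0.192 0 0.524 0 0.065;-0.044 0.01 0.192 0 0.524 0 0.065;-0.044 0.01 0.192 0 0.524 0 0.065;-0.044 0.01 0.192 0 0.524 0 0.065;-0.044 0.01 0.192 0 0.524 0 0.065;-0.044 0.01 0.192 0 0.524 0 0.065'
python3 - <<'E'
from look import *
print(readout.get_state()['qpos'])
z=np.array([0,.5,-.866]);g=np.array([.3885,-.254,.028])
goto(g+z*.0187,z,[1,0,0])
E
```

```text
clock: 3.98
tool_pos: [0.387, -0.2889, 0.0876]
tool_rot: [-1.924, -1.922, -0.517]
wrist_force: [0.4, 0.6, 1.3]
opening: 0.0652
gripper_force: 0.0
[-0.98437993  0.68080572 -0.07000786  1.27353003  0.28020885  0.52268813]
d [0.     0.0017 0.0877] r [-0.003 -0.004 -0.002] rows 2.10429915014236
d [0.     0.0017 0.0877] r [-0.007  0.004  3.14 ] rows 25.116388489303272
```

```bash
python3 -m crank '0 0.0015 0.03 0 0 0 0.065;0 0.0015 0.06 0 0 0 0.065;0 0.0015 0.088 0 0 0 0.065;0 0.0015 0.088 0 0 0 0.065;0 0.0015 0.088 0 0 0 0.065;0 0.0015 0.088 0 0 0 0.03;0 0.0015 0.088 0 0 0 0.03;0 0.0015 0.088 0 0 0 0.03;0 0.0015 0.088 0 0 0 0.03;0 0.0015 0.088 0 0 0 0.03' 40
python3 -m crank '0 0 0 0 0 0 0.03;0 0 0 0 0 0 0.03;0 0 0 0 0 0 0.03;0 0 0 0 0 0 0.03'
```

```text
clock: 4.82
tool_pos: [0.391, -0.2476, 0.0158]
tool_rot: [-1.929, -1.931, -0.518]
wrist_force: [0.1, -0.5, 13.7]
opening: 0.0435
gripper_force: 39.4
clock: 5.15
tool_pos: [0.391, -0.2475, 0.0158]
tool_rot: [-1.929, -1.931, -0.518]
wrist_force: [-0.9, -1.1, 13.1]
opening: 0.0431
gripper_force: 39.4
```

```bash
python3 -m crank '0.01 0 -0.0173 0 0 0 0.03;0.03 0 -0.052 0 0 0 0.03;0.05 0 -0.087 0 0 0 0.03;0.075 0 -0.13 0 0 0 0.03;0.075 0 -0.13 0 0 0 0.03;0.075 0 -0.13 0 0 0 0.03'
python3 - <<'E'
from look import *
shot('wrist','d')
for n in ['fallen_jar','cap_dot']:
    print(n,[(np.round(r['location'],3),round(r['score'],2)) for r in imaging.tip_of('wrist',n)[:3]])
c=np.array([.494,-.225,.006])
# jar axis point 60mm from foot
s=readout.get_state();R=Ro.from_rotvec(s['tool_rot']).as_matrix();print(s['tool_pos'],R,s['opening'])
E
```

```text
clock: 5.65
tool_pos: [0.391, -0.2479, 0.167]
tool_rot: [-1.931, -1.934, -0.516]
wrist_force: [-0.2, -0.2, -1.8]
opening: 0.0432
gripper_force: 42.7
fallen_jar [(array([ 0.395, -0.195,  0.175]), 0.75)]
cap_dot []
[ 0.38930667 -0.24570138  0.16270899] [[-5.76127698e-04  9.99999671e-01 -5.70478890e-04]
 [ 8.65882035e-01  7.84239591e-04  5.00247625e-01]
 [ 5.00247908e-01 -2.05760910e-04 -8.65882202e-01]] 0.043359631740387435
```

View pics/d.png

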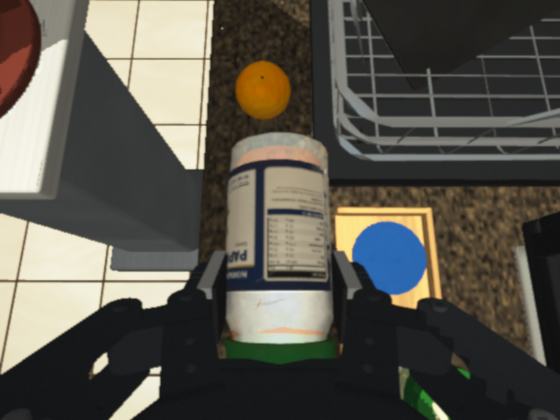

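```bash
cat >> look.py <<'E'
A=np.radians(-20);a=np.array([np.cos(A),np.sin(A),0]);zf=.866*a-np.array([0,0,.5]);yf=np.cross([0,0,1],a);xf=np.cross(yf,zf)
def place(foot): return np.array(foot)-xf*.0504-zf*.0216
E
python3 - <<'E'
from look import *
goto([.40,-.23,.28],zf,yf)
E
```

```text
d [ 0.0723  0.0107 -0.0937] r [-0.347 -1.355 -1.295] rows 15.247494521833119
d [ 0.0723  0.0107 -0.0937] r [-1.37   0.351  1.369] rows 15.74349570140147
```

```bash
python3 -m crank '0.072 0.01 -0.094 -0.347 -1.355 -1.295 0.03;0.072 0.01 -0.094 -0.347 -1.355 -1.295 0.03;0.072 0.01 -0.094 -0.347 -1.355 -1.295 0.03;0.072 0.01 -0.094 -0.347 -1.355 -1.295 0.03;0.072 0.01 -0.094 -0.347 -1.355 -1.295 0.03;0.072 0.01 -0.094 -0.347 -1.355 -1.295 0.03;0.072 0.01 -0.094 -0.347 -1.355 -1.295 0.03;0.072 0.01 -0.094 -0.347 -1.355 -1.295 0.03;0.072 0.01 -0.094 -0.347 -1.355 -1.295 0.03;0.072 0.01 -0.094 -0.347 -1.355 -1.295 0.03'
python3 - <<'E'
from look import *
print(readout.get_state()['qpos'])
goto([.40,-.23,.28],zf,yf)
E
```

```text
clock: 6.63
tool_pos: [0.3991, -0.2295, 0.2793]
tool_rot: [1.006, 2.364, 0.025]
wrist_force: [-0.5, -0.1, -1.6]
opening: 0.0431
gripper_force: 42.6
[-0.87036814 -0.29413584 -0.78825409  0.56239178  0.26321707  0.00396125]
d [-0.0012  0.0004  0.    ] r [-0.118 -0.464 -0.441] rows 5.210563555717131
d [-0.0012  0.0004  0.    ] r [-0.632  0.161  2.625] rows 21.636894890453448
```

```bash
python3 -m crank '0 0 0 -0.118 -0.464 -0.441 0.03;0 0 0 -0.118 -0.464 -0.441 0.03;0 0 0 -0.118 -0.464 -0.441 0.03;0 0 0 -0.118 -0.464 -0.441 0.03;0 0 0 -0.118 -0.464 -0.441 0.03;0 0 0 -0.118 -0.464 -0.441 0.03;0 0 0 -0.118 -0.464 -0.441 0.03'
python3 - <<'E'
from look import *
print(readout.get_state()['qpos'])
goto([.40,-.23,.28],zf,yf)
print(place([.494,-.225,.046])); goto(place([.494,-.225,.046]),zf,yf)
b=shot('top');c=shot('scene')
import cv2
cv2.imwrite('pics/e.png',np.hstack([cv2.resize(b[100:260,200:400],(400,320)),cv2.resize(c[80:240,200:400],(400,320))])[:,:,::-1])
for n in ['fallen_jar','cap_dot','coaster']:
  for cc in ('top','scene'): print(n,cc,[(np.round(r['location'],3),round(r['score'],2)) for r in imaging.tip_of(cc,n)[:3]])
E
```

```text
clock: 7.22
tool_pos: [0.3979, -0.2291, 0.2771]
tool_rot: [0.376, 2.073, -0.206]
wrist_force: [0.2, -0.0, -2.1]
opening: 0.0433
gripper_force: 42.7
[-1.17133622 -0.45903572 -1.26448405 -0.09640315  0.68342371 -0.48873563]
d [-0.0036 -0.0001  0.0005] r [-0.001 -0.006 -0.009] rows 0.08784407654657533
d [-0.0036 -0.0001  0.0005] r [-9.000e-03  2.000e-03  3.133e+00] rows 25.064174313092973
[ 0.50010274 -0.22722122  0.1004464 ]
d [0.1047 0.0361 0.1715] r [-0.001 -0.006 -0.009] rows 4.894307486006994
d [0.1047 0.0361 0.1715] r [-9.000e-03  2.000e-03  3.133e+00] rows 25.064174313092973
fallen_jar top [(array([ 0.391, -0.226,  0.224]), 0.73)]
fallen_jar scene [(array([ 0.394, -0.226,  0.224]), 0.92)]
cap_dot top [(array([ 0.497, -0.226,  0.006]), 0.66), (array([ 0.39 , -0.224,  0.332]), 0.65)]
cap_dot scene [(array([ 0.393, -0.227,  0.33 ]), 0.68)]
coaster top [(array([ 0.497, -0.224,  0.004]), 0.71), (array([ 0.38 , -0.418, -0.004]), 0.55)]
coaster scene [(array([ 0.38 , -0.42 ,  0.002]), 0.63)]
```

View pics/e.png

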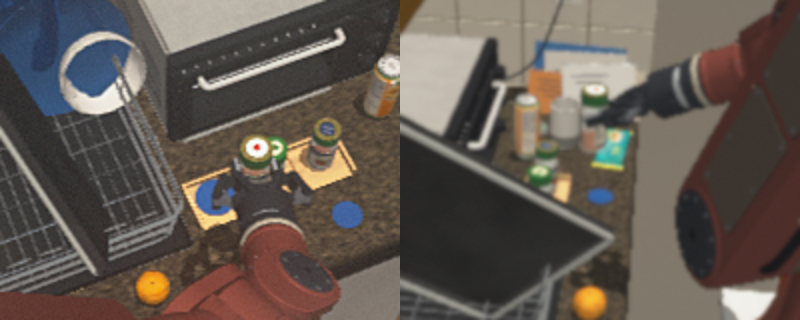

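The left half shows the jar held upright with its red-dot cap up at (257,148), above and in front of the tray. Both views agree with my model of the grip. Next I lower it to 40 mm above the coaster.

```bash
python3 -m crank '0.03 0.01 0.05 0 0 0 0.03;0.05 0.018 0.083 0 0 0 0.03;0.07 0.024 0.115 0 0 0 0.03;0.09 0.03 0.147 0 0 0 0.03;0.105 0.036 0.172 0 0 0 0.03;0.105 0.036 0.172 0 0 0 0.03;0.105 0.036 0.172 0 0 0 0.03'
python3 - <<'E'
from look import *
print(readout.get_state()['qpos'],readout.get_state()['tool_pos'])
shot('top')
for n in ['fallen_jar','cap_dot','coaster']:
  for cc in ('top',): print(n,cc,[(np.round(r['location'],3),round(r['score'],2)) for r in imaging.tip_of(cc,n)[:3]])
goto(place([.4955,-.225,.007]),zf,yf)
E
```

```text
clock: 8.2
tool_pos: [0.535, -0.2566, 0.1312]
tool_rot: [0.369, 2.098, -0.197]
wrist_force: [0.4, -1.0, -0.7]
opening: 0.0434
gripper_force: 42.7
[-0.76855417  0.44334174 -1.29621519 -1.14369186  0.36123429 -0.2275092 ] [ 0.53497859 -0.25656769  0.13118778]
fallen_jar top []
cap_dot top []
coaster top [(array([ 0.378, -0.42 , -0.004]), 0.61)]
d [0.0784 0.0151 0.0035] r [ 0.01  -0.035 -0.005] rows 1.9157412574854176
d [0.0784 0.0151 0.0035] r [-0.056 -0.015  3.136] rows 25.091066323685233
```

```bash
cat > kin.py <<'E'
import numpy as np
from itertools import product
from scipy.optimize import least_squares
from scipy.spatial.transform import Rotation as Ro
D=[([1.132,.291,-.154,1.127,0,1.431],[.155,.501,.231],[-.469,-3.106,.002]),
([-.98438,.68081,-.07001,1.27353,.28021,.52269],[.387,-.2889,.0876],[-1.924,-1.922,-.517]),
([-.87037,-.29414,-.78825,.56239,.26322,.00396],[.3991,-.2295,.2793],[1.006,2.364,.025]),
([-1.17134,-.45904,-1.26448,-.0964,.68342,-.48874],[.3979,-.2291,.2771],[.376,2.073,-.206]),
([-.76855,.44334,-1.29622,-1.14369,.36123,-.22751],[.535,-.2566,.1312],[.369,2.098,-.197])]
rx,ry,rz=[lambda t,a=a: Ro.from_euler(a,t) for a in 'xyz']
def fk(q,P,s5,s6):
    h,d,L1,L2,b,dc,c=P[:7];A=rz(q[0]);B=A*ry(q[1]);C=A*ry(q[1]-q[2]);E=A*ry(q[1]-q[2]+q[3]);F=E*rz(s5*q[4]);
    p=A.apply([0,d,h])+B.apply([0,0,L1])+C.apply([L2,0,0])+E.apply([b,0,dc])+F.apply([c,0,0])
    return p,F*rx(s6*q[5]+P[7])*Ro.from_euler('y',np.pi/2)
def fit(s5,s6):
    def f(P):
        r=[]
        for q,p,w in D:
            pp,R=fk(q,P,s5,s6);r+=[*(pp-p),*(.1*(R.inv()*Ro.from_rotvec(w)).as_rotvec())]
        return r+list(1e-3*(P[:7]-[.2,0,.4,.4,.1,0,.2]))
    return min((least_squares(f,[.2,0,.4,.4,.1,0,.2,t]) for t in (0,1.57,3.14,-1.57)),key=lambda o:o.cost)
best=min(((fit(*s),s) for s in product((1,-1),(1,-1))),key=lambda o:o[0].cost)
P,(S5,S6)=best[0].x,best[1]
lo=np.array([-2.52,-.91,-1.3,-1.96,-1.52,-3.14]);hi=np.array([2.52,1.74,1.37,2.02,1.47,3.14])
def ik(p,R,q0):
    f=lambda q:[*(fk(q,P,S5,S6)[0]-p),*(.2*(fk(q,P,S5,S6)[1].inv()*R).as_rotvec())]
    o=least_squares(f,np.clip(q0,lo+.01,hi-.01),bounds=(lo+.005,hi-.005));return o.x,np.linalg.norm(o.fun)
E
cat > t.py <<'E'
from kin import *
np.set_printoptions(precision=3,suppress=True)
print(P,S5,S6,best[0].cost,[np.round(fk(q,P,S5,S6)[0]-p,4) for q,p,w in D])
xr=.0504;zr=.0216
for azd in (-60,-40,-20,0,10,20,30,40,50):
    A=np.radians(azd);a=np.array([np.cos(A),np.sin(A),0]);z=.866*a-[0,0,.5];y=np.cross([0,0,1],a);x=np.cross(y,z)
    R=Ro.from_matrix(np.c_[x,y,z])
    for foot in ([.4955,-.225,.007],[.4955,-.225,.08]):
        q,e=min((ik(np.array(foot)-x*xr-z*zr,R,q0) for q0 in (D[3][0],D[4][0],[-1,.5,-1,-1,.8,0],[-1,.5,-1,-1,.8,-1.])),key=lambda o:o[1])
        print(azd,foot[2],round(e,4),q)
E
python3 t.py
```

```text
[ 0.375  0.072  0.593  0.454  0.186 -0.044  0.328  0.   ] 1 1 0.0006467308488142428 [array([0.008, 0.014, 0.003]), array([-0.005,  0.007,  0.007]), array([ 0.003, -0.004, -0.011]), array([-0.002,  0.008, -0.018]), array([-0.001,  0.001,  0.019])]
-60 0.007 0.0 [-0.158  0.756 -1.187 -1.201 -0.737  0.552]
-60 0.08 0.0 [-0.158  0.445 -1.155 -0.859 -0.737  0.552]
-40 0.007 0.0263 [-0.346  0.764 -1.295 -1.394 -0.354  0.218]
-40 0.08 0.0179 [-0.38   0.424 -1.295 -1.09  -0.298  0.186]
-20 0.007 0.0334 [-0.8    0.654 -1.295 -1.213  0.41  -0.302]
-20 0.08 0.0226 [-0.784  0.338 -1.295 -0.953  0.381 -0.27 ]
0 0.007 0.0 [-1.032  0.765 -1.254 -1.175  0.838 -0.697]
0 0.08 0.0 [-1.032  0.404 -1.209 -0.769  0.838 -0.697]
10 0.007 0.0 [-1.093  0.604 -1.052 -0.563  0.973 -1.012]
10 0.08 0.0 [-1.093  0.363 -1.014 -0.284  0.973 -1.012]
20 0.007 0.0 [-1.12   0.598 -0.825 -0.026  1.038 -1.369]
20 0.08 0.0 [-1.12   0.425 -0.794  0.177  1.038 -1.369]
30 0.007 0.0 [-1.121  0.675 -0.594  0.429  1.042 -1.718]
30 0.08 0.0 [-1.121  0.538 -0.573  0.587  1.042 -1.718]
40 0.007 0.0 [-1.105  0.776 -0.383  0.791  1.002 -2.013]
40 0.08 0.0 [-1.105  0.659 -0.371  0.921  1.002 -2.013]
50 0.007 0.0 [-1.077  0.872 -0.196  1.072  0.935 -2.243]
50 0.08 0.0 [-1.077  0.766 -0.191  1.184  0.935 -2.243]
```

```bash
sed -i 's/radians(-20)/radians(20)/' look.py
python3 - <<'E'
from look import *
goto([.46,-.24,.25],zf,yf)
from kin import *
for p in ([.46,-.24,.25],[.43,-.21,.22]): print(ik(p,Ro.from_matrix(np.c_[xf,yf,zf]),D[4][0]))
E
```

```text
d [-0.0632 -0.0092 -0.1261] r [-0.589 -0.031 -0.365] rows 5.546966520549528
d [-0.0632 -0.0092 -0.1261] r [-0.043  0.816  2.66 ] rows 22.258384466419315
(array([-1.2362525 ,  0.24380529, -0.64240338,  0.70973362,  1.04700225,
       -1.59998335]), np.float64(2.881288985978471e-11))
(array([-1.29029622,  0.27460915, -0.72657323,  0.68772449,  1.04312938,
       -1.70743589]), np.float64(7.101998793437134e-10))
```

```bash
python3 -m crank '-0.03 -0.005 -0.06 0 0 0 0.03;-0.063 -0.009 -0.126 0 0 0 0.03;-0.063 -0.009 -0.126 0 0 0 0.03;-0.063 -0.009 -0.126 0 0 0 0.03;-0.063 -0.009 -0.126 -0.589 -0.031 -0.365 0.03;-0.063 -0.009 -0.126 -0.589 -0.031 -0.365 0.03;-0.063 -0.009 -0.126 -0.589 -0.031 -0.365 0.03;-0.063 -0.009 -0.126 -0.589 -0.031 -0.365 0.03;-0.063 -0.009 -0.126 -0.589 -0.031 -0.365 0.03;-0.063 -0.009 -0.126 -0.589 -0.031 -0.365 0.03'
python3 - <<'E'
from look import *
print(readout.get_state()['qpos'])
print(place([.4955,-.225,.06]));goto(place([.4955,-.225,.06]),zf,yf)
E
```

```text
clock: 9.23
tool_pos: [0.4592, -0.2411, 0.2551]
tool_rot: [-0.263, 2.09, 0.136]
wrist_force: [-0.6, -0.3, -2.6]
opening: 0.0431
gripper_force: 42.7
[-1.22530485  0.09414208 -0.81840741  0.47865869  1.02853174 -1.37383375]
[ 0.50160274 -0.22277878  0.1144464 ]
d [0.0979 0.009  0.1106] r [-0.096 -0.01  -0.044] rows 3.5495827415344814
d [0.0979 0.009  0.1106] r [-0.015  0.148  3.094] rows 24.78137756339754
```

```bash
python3 -m crank '0.03 0.003 0.034 -0.096 -0.01 -0.044 0.03;0.06 0.006 0.068 -0.096 -0.01 -0.044 0.03;0.098 0.009 0.11 -0.096 -0.01 -0.044 0.03;0.098 0.009 0.11 -0.096 -0.01 -0.044 0.03;0.098 0.009 0.11 -0.096 -0.01 -0.044 0.03;0.098 0.009 0.11 -0.096 -0.01 -0.044 0.03'
python3 - <<'E'
from look import *
b=shot('top');
cv2.imwrite('pics/f.png',cv2.resize(b[100:260,200:440],(720,480))[:,:,::-1])
for n in ['fallen_jar','cap_dot','coaster']:
  for cc in ('top',): print(n,cc,[(np.round(r['location'],3),round(r['score'],2)) for r in imaging.tip_of(cc,n)[:3]])
print(readout.get_state()['qpos'],readout.get_state()['tool_pos'])
goto(place([.4955,-.225,.006]),zf,yf)
E
```

```text
clock: 9.73
tool_pos: [0.5008, -0.2206, 0.112]
tool_rot: [-0.359, 2.072, 0.219]
wrist_force: [0.0, 1.1, -0.7]
opening: 0.0432
gripper_force: 42.6
fallen_jar top []
cap_dot top []
coaster top []
[-1.11397285  0.45843953 -0.8896964   0.04034146  1.03673536 -1.35405938] [ 0.501335   -0.22250118  0.11261298]
d [ 0.0451 -0.0006  0.0262] r [ 0.001 -0.001 -0.005] rows 1.2510313918872484
d [ 0.0451 -0.0006  0.0262] r [-1.000e-03 -1.000e-03  3.136e+00] rows 25.090653474255916
```

View pics/f.png

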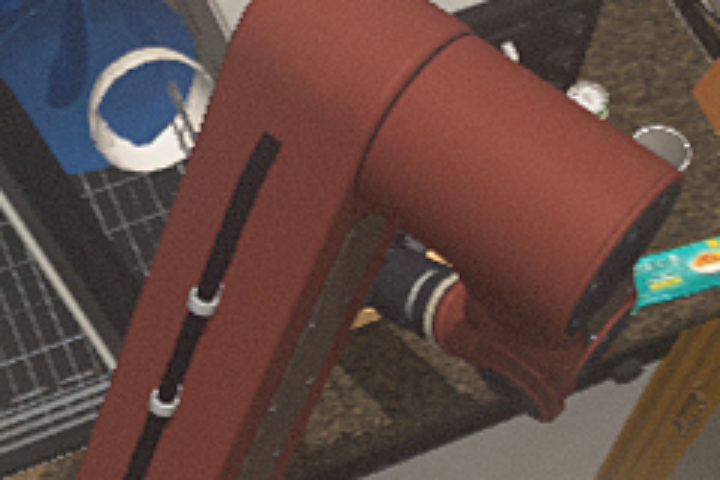

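The forearm hides the jar from the top camera, so I lower it by the model and the wrist force.

```bash
python3 -m crank '0.02 0 0.0115 0 0 0 0.03;0.035 0 0.02 0 0 0 0.03;0.041 0 0.0237 0 0 0 0.03;0.041 0 0.0237 0 0 0 0.03;0.043 0 0.025 0 0 0 0.03;0.043 0 0.025 0 0 0 0.03'
python3 -m crank '0.002 0 0.0012 0 0 0 0.03;0.002 0 0.0012 0 0 0 0.03;0.002 0 0.0012 0 0 0 0.03'
python3 -m crank '0.002 0 0.0012 0 0 0 0.03;0.002 0 0.0012 0 0 0 0.03;0.002 0 0.0012 0 0 0 0.03'
python3 - <<'E'
from look import *
s=readout.get_state();print(s['tool_pos'],s['wrist_force'],s['ft_torque'])
shot('wrist','g')
for n in ['fallen_jar','cap_dot','coaster','lane','standing_jar_1']:
  for cc in ('wrist','scene'):
    if cc=='scene' and n=='fallen_jar': shot('scene')
for cc in ('wrist','scene'):
  for n in ['fallen_jar','coaster','standing_jar_1']:
     print(n,cc,[(np.round(r['location'],3),round(r['score'],2)) for r in imaging.tip_of(cc,n)[:3]])
goto(place([.4955,-.225,.006]),zf,yf)
E
```

```text
clock: 10.43
tool_pos: [0.5013, -0.2208, 0.0612]
tool_rot: [-0.358, 2.071, 0.219]
wrist_force: [-0.3, 0.8, 2.3]
opening: 0.0433
gripper_force: 42.8
clock: 10.68
tool_pos: [0.502, -0.2206, 0.061]
tool_rot: [-0.359, 2.066, 0.219]
wrist_force: [-11.9, -0.2, 24.5]
opening: 0.0432
gripper_force: 45.1
clock: 10.93
tool_pos: [0.5025, -0.2207, 0.0601]
tool_rot: [-0.359, 2.062, 0.219]
wrist_force: [-15.2, -0.1, 35.4]
opening: 0.043
gripper_force: 46.2
[ 0.50252113 -0.22065276  0.06011637] [-15.21760673  -0.08449282  35.40560665] [ 1.87718725 -3.22442922  0.91968188]
fallen_jar wrist [(array([ 0.499, -0.225,  0.008]), 0.65)]
coaster wrist [(array([ 0.492, -0.224,  0.007]), 0.88)]
standing_jar_1 wrist [(array([ 0.491, -0.327,  0.005]), 0.62)]
fallen_jar scene []
coaster scene []
standing_jar_1 scene [(array([ 0.493, -0.419,  0.001]), 0.47)]
d [ 0.0005 -0.0017 -0.0015] r [ 0.003  0.008 -0.006] rows 0.08614685196347255
d [ 0.0005 -0.0017 -0.0015] r [ 0.013 -0.005  3.136] rows 25.084793263647242
```

View pics/g.png

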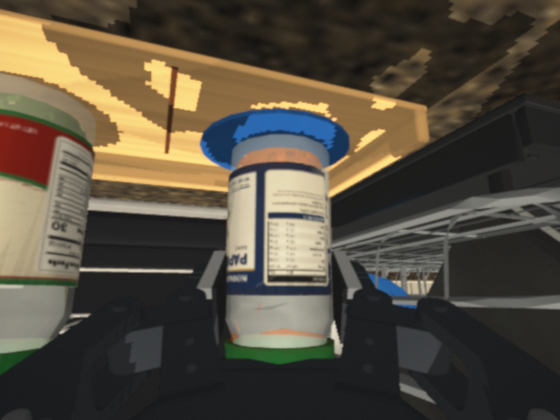

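```bash
python3 - <<'E'
from look import *
im=cv2.imread('pics/g.png');print([tuple(im[r,280][::-1]) for r in range(104,172,3)])
for u,v in [(276,110),(202,140),(349,140),(280,133),(280,136),(231,150),(330,150)]: print(u,v,ray('wrist',u,v,.006)[:2])
h=cv2.resize(im[90:200,180:380],(800,440),interpolation=cv2.INTER_NEAREST);cv2.imwrite('pics/h.png',h)
E
python3 -m crank '-0.0035 0 -0.002 0 0 0 0.03;-0.0035 0 -0.002 0 0 0 0.03;-0.0035 0 -0.002 0 0 0 0.03'
```

```text
[(np.uint8(251), np.uint8(220), np.uint8(129)), (np.uint8(213), np.uint8(165), np.uint8(107)), (np.uint8(35), np.uint8(78), np.uint8(130)), (np.uint8(40), np.uint8(96), np.uint8(161)), (np.uint8(43), np.uint8(105), np.uint8(175)), (np.uint8(43), np.uint8(103), np.uint8(175)), (np.uint8(44), np.uint8(104), np.uint8(174)), (np.uint8(44), np.uint8(104), np.uint8(175)), (np.uint8(44), np.uint8(102), np.uint8(173)), (np.uint8(24), np.uint8(52), np.uint8(85)), (np.uint8(80), np.uint8(96), np.uint8(113)), (np.uint8(116), np.uint8(130), np.uint8(139)), (np.uint8(119), np.uint8(132), np.uint8(143)), (np.uint8(119), np.uint8(134), np.uint8(144)), (np.uint8(135), np.uint8(135), np.uint8(139)), (np.uint8(195), np.uint8(138), np.uint8(102)), (np.uint8(193), np.uint8(139), np.uint8(103)), (np.uint8(206), np.uint8(144), np.uint8(103)), (np.uint8(217), np.uint8(148), np.uint8(104)), (np.uint8(167), np.uint8(118), np.uint8(90)), (np.uint8(49), np.uint8(49), np.uint8(62)), (np.uint8(48), np.uint8(51), np.uint8(65)), (np.uint8(188), np.uint8(177), np.uint8(151))]
276 110 [ 0.45705694 -0.23735008]
202 140 [ 0.49056496 -0.25931589]
349 140 [ 0.46971    -0.19934384]
280 133 [ 0.47341228 -0.22982804]
280 136 [ 0.47596885 -0.228893  ]
231 150 [ 0.49670328 -0.24535959]
330 150 [ 0.48172273 -0.20213425]
clock: 11.58
tool_pos: [0.5013, -0.2209, 0.0603]
tool_rot: [-0.359, 2.072, 0.218]
wrist_force: [-3.3, -0.8, 6.2]
opening: 0.0429
gripper_force: 43.5
```

View pics/h.png

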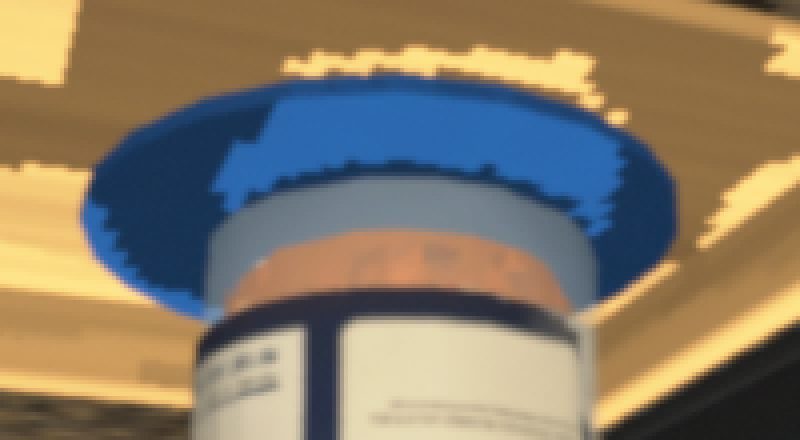

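The close-up shows the foot fully inside the blue coaster: coaster near edge at row 113, foot near edge at row 135, about 4 mm off centre. Release.

```bash
python3 -m crank '0 0 0 0 0 0 0.044;0 0 0 0 0 0 0.05;0 0 0 0 0 0 0.06;0 0 0 0 0 0 0.06;0 0 0 0 0 0 0.06;0 0 -0.01 0 0 0 0.06;0 0 -0.03 0 0 0 0.06;0 0 -0.06 0 0 0 0.06;0 0 -0.1 0 0 0 0.06;0 0 -0.13 0 0 0 0.06'
python3 - <<'E'
from look import *
shot('wrist','i')
for n in ['fallen_jar','cap_dot','coaster']:
     print(n,[(np.round(r['location'],3),round(r['score'],2)) for r in imaging.tip_of('wrist',n)[:3]])
s=readout.get_state();print(s['qpos'])
goto([.30,-.27,.38],[0,0,-1],[1,0,0])
from kin import *
print(ik([.3,-.27,.38],Ro.from_matrix(np.c_[[0,1,0],[1,0,0],[0,0,-1]]),s['qpos']))
E
```

```text
clock: 12.42
tool_pos: [0.3979, -0.2576, 0.1229]
tool_rot: [-0.359, 2.073, 0.222]
wrist_force: [-1.0, 0.3, -0.4]
opening: 0.0604
gripper_force: 0.0
fallen_jar [(array([ 0.497, -0.223,  0.006]), 0.62)]
cap_dot [(array([ 0.493, -0.226,  0.112]), 0.8), (array([ 0.493, -0.223,  0.004]), 0.61)]
coaster [(array([ 0.49 , -0.223,  0.004]), 0.78)]
[-1.39987521  0.4840306  -0.78562336  0.59960905  1.01736098 -1.90724633]
d [-0.1747  0.0259 -0.2128] r [0.992 0.686 1.711] rows 16.749456122902227
d [-0.1747  0.0259 -0.2128] r [-0.63   0.911 -1.111] rows 12.55231425687904
(array([-9.11063079e-01, -1.16997546e-02, -1.75594356e-01,  1.40690172e+00,
       -3.69408350e-12,  6.59583512e-01]), np.float64(4.239564977113501e-10))
```

View pics/i.png

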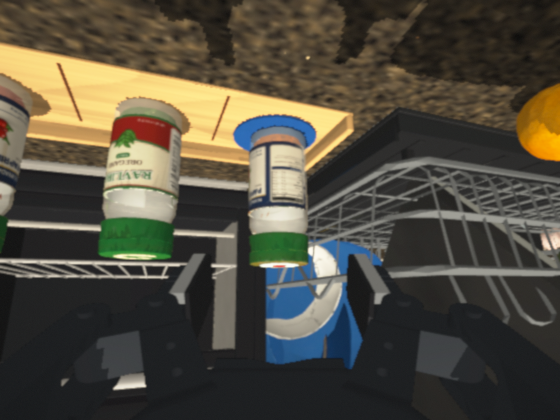

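Wrist view (upside down): the jar stands upright in the middle of the coaster at (277,130), and the neighbouring jars are untouched. Now to the gauge.

Run:
```python
from look import *
goto([.30,-.27,.38],[0,0,-1],[-.62,.78,0])
```

```text
d [-0.1747  0.0259 -0.2128] r [-0.162  1.036 -0.301] rows 8.729152628532425
d [-0.1747  0.0259 -0.2128] r [1.421 0.222 2.466] rows 22.83670031931819
```

```bash
python3 -m crank '-0.175 0.026 -0.213 -0.162 1.036 -0.3 0.06;-0.175 0.026 -0.213 -0.162 1.036 -0.3 0.06;-0.175 0.026 -0.213 -0.162 1.036 -0.3 0.06;-0.175 0.026 -0.213 -0.162 1.036 -0.3 0.06;-0.175 0.026 -0.213 -0.162 1.036 -0.3 0.06;-0.175 0.026 -0.213 -0.162 1.036 -0.3 0.06;-0.175 0.026 -0.213 -0.162 1.036 -0.3 0.06;-0.175 0.026 -0.213 -0.162 1.036 -0.3 0.06;-0.175 0.026 -0.213 -0.162 1.036 -0.3 0.06;-0.175 0.026 -0.213 -0.162 1.036 -0.3 0.06'
python3 - <<'E'
from look import *
print(readout.get_state()['qpos'])
shot('top');
for n in ['fallen_jar','cap_dot','coaster']:
     print(n,[(np.round(r['location'],3),round(r['score'],2)) for r in imaging.tip_of('top',n)[:3]])
goto([.28,.25,.40],[0,0,-1],[-.75,-.66,0])
E
```

```text
clock: 13.45
tool_pos: [0.3036, -0.2681, 0.3804]
tool_rot: [1.047, -2.959, 0.005]
wrist_force: [0.9, 0.4, -0.6]
opening: 0.0596
gripper_force: 0.0
[-0.90149654  0.01568108 -0.09680967  1.45627194 -0.00352285 -1.58185963]
fallen_jar []
cap_dot [(array([0.454, 0.41 , 0.001]), 0.34)]
coaster [(array([ 0.38 , -0.421,  0.001]), 0.61)]
d [-0.3074  0.4185 -0.0187] r [-1.00e-03  4.00e-03 -1.62e+00] rows 12.956436913228066
d [-0.3074  0.4185 -0.0187] r [4.000e-03 1.000e-03 1.522e+00] rows 12.461174252242502
```

```bash
python3 -m crank '-0.307 0.418 -0.02 0 0 -1.62 0.07;-0.307 0.418 -0.02 0 0 -1.62 0.07;-0.307 0.418 -0.02 0 0 -1.62 0.07;-0.307 0.418 -0.02 0 0 -1.62 0.07;-0.307 0.418 -0.02 0 0 -1.62 0.07;-0.307 0.418 -0.02 0 0 -1.62 0.07;-0.307 0.418 -0.02 0 0 -1.62 0.07;-0.307 0.418 -0.02 0 0 -1.62 0.07;-0.307 0.418 -0.02 0 0 -1.62 0.07;-0.307 0.418 -0.02 0 0 -1.62 0.07'
python3 - <<'E'
from look import *
print(readout.get_state()['qpos'])
goto([.40,.36,.29],[0,0,-1],[-.75,-.66,0])
E
```

```text
clock: 14.48
tool_pos: [0.2846, 0.1315, 0.3962]
tool_rot: [-2.53, 1.857, 0.002]
wrist_force: [1.2, -0.6, 0.6]
opening: 0.0703
gripper_force: 0.0
[ 0.19479694 -0.16552902 -0.21960847  1.51545877  0.00318005 -1.68072453]
d [-0.183  -0.1785  0.1071] r [-0.002  0.003 -0.417] rows 6.646593056502561
d [-0.183  -0.1785  0.1071] r [0.004 0.003 2.725] rows 21.797324569516817
```

```bash
python3 -m crank '-0.11 -0.11 0.05 0 0 -0.417 0.07;-0.11 -0.11 0.05 0 0 -0.417 0.07;-0.11 -0.11 0.05 0 0 -0.417 0.07;-0.11 -0.11 0.05 0 0 -0.417 0.07;-0.183 -0.178 0.107 0 0 -0.417 0.07;-0.183 -0.178 0.107 0 0 -0.417 0.07;-0.183 -0.178 0.107 0 0 -0.417 0.07;-0.183 -0.178 0.107 0 0 -0.417 0.07'
python3 - <<'E'
from look import *
print(readout.get_state()['qpos'])
shot('wrist')
for n in ['gauge','gauge_grip','gauge_stand']:
     print(n,[(np.round(r['location'],3),round(r['score'],2)) for r in imaging.tip_of('wrist',n)[:3]])
shot('top')
for n in ['gauge','gauge_grip','gauge_stand','fallen_jar','cap_dot','coaster']:
     print(n,[(np.round(r['location'],3),round(r['score'],2)) for r in imaging.tip_of('top',n)[:3]])
E
```

```text
clock: 15.15
tool_pos: [0.4014, 0.3599, 0.2847]
tool_rot: [2.859, -1.298, -0.008]
wrist_force: [-1.1, -1.2, -1.3]
opening: 0.0698
gripper_force: 0.0
[ 0.59306678  0.29846577 -0.00229778  1.27402576  0.00369055 -1.69623868]
gauge [(array([0.456, 0.411, 0.02 ]), 0.86)]
gauge_grip [(array([0.456, 0.408, 0.095]), 0.86), (array([0.455, 0.411, 0.019]), 0.57)]
gauge_stand [(array([0.452, 0.408, 0.004]), 0.86)]
gauge [(array([0.452, 0.407, 0.02 ]), 0.5)]
gauge_grip [(array([0.463, 0.41 , 0.099]), 0.77)]
gauge_stand [(array([ 0.457,  0.408, -0.001]), 0.77), (array([ 0.494, -0.223,  0.004]), 0.59)]
fallen_jar [(array([ 0.489, -0.222,  0.008]), 0.9)]
cap_dot [(array([ 0.492, -0.221,  0.118]), 0.87), (array([ 0.496, -0.318,  0.003]), 0.75)]
coaster [(array([ 0.38 , -0.42 , -0.004]), 0.6), (array([ 0.498, -0.228,  0.006]), 0.41)]
```

Run:
```python
from look import *
goto([.456,.41,.17],[0,0,-1],[-.75,-.66,0])
goto([.456,.41,.0795],[0,0,-1],[-.75,-.66,0])
```

```text
d [-0.0024 -0.0758  0.1207] r [-0.002  0.001 -0.002] rows 3.418726235227368
d [-0.0024 -0.0758  0.1207] r [2.000e-03 4.000e-03 3.139e+00] rows 25.11506631236318
d [-0.0023 -0.0756  0.2112] r [-0.002  0.001 -0.002] rows 5.37997995453364
d [-0.0023 -0.0756  0.2112] r [2.000e-03 4.000e-03 3.139e+00] rows 25.11506631236318
```

```bash
python3 -m crank '-0.002 -0.04 0.04 0 0 0 0.07;-0.002 -0.076 0.07 0 0 0 0.07;-0.002 -0.076 0.1 0 0 0 0.07;-0.002 -0.076 0.11 0 0 0 0.07;-0.002 -0.076 0.11 0 0 0 0.07'
python3 - <<'E'
from look import *
goto([.456,.41,.0795],[0,0,-1],[-.75,-.66,0])
shot('wrist','j')
for n in ['gauge','gauge_grip','gauge_stand']:
     print(n,[(np.round(r['location'],3),round(r['score'],2)) for r in imaging.tip_of('wrist',n)[:3]])
E
```

```text
clock: 16.12
tool_pos: [0.4545, 0.409, 0.1757]
tool_rot: [2.858, -1.295, -0.006]
wrist_force: [-1.2, -0.4, 0.1]
opening: 0.0702
gripper_force: 0.0
d [ 0.0004 -0.0023  0.0962] r [ 0.006  0.002 -0.002] rows 2.3067000727172053
d [ 0.0004 -0.0023  0.0962] r [ 3.00e-03 -9.00e-03  3.14e+00] rows 25.119528077775247
gauge [(array([0.453, 0.41 , 0.019]), 0.69)]
gauge_grip [(array([0.458, 0.408, 0.095]), 0.8)]
gauge_stand [(array([0.456, 0.408, 0.002]), 0.58)]
```

View pics/j.png

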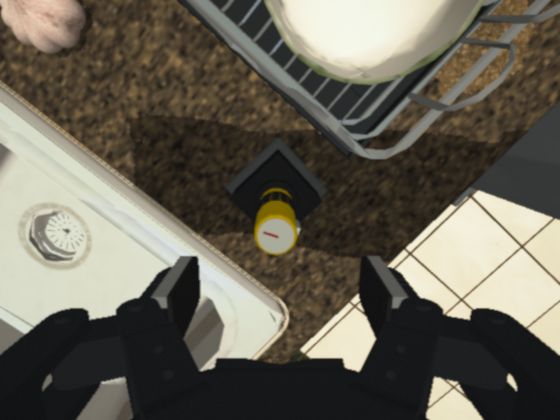

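The gauge stands upright in its stand, with its head at (276,235), centred between the fingers. Lower and grip.

```bash
python3 -m crank '0 -0.002 0.035 0 0 0 0.07;0 -0.002 0.07 0 0 0 0.07;0 -0.002 0.096 0 0 0 0.07;0 -0.002 0.096 0 0 0 0.07;0 -0.002 0.096 0 0 0 0.07;0 -0.002 0.096 0 0 0 0.01;0 -0.002 0.096 0 0 0 0.01;0 -0.002 0.096 0 0 0 0.01;0 -0.002 0.096 0 0 0 0.01;0 -0.002 0.096 0 0 0 0.01' 50
python3 -m crank '0 0 0 0 0 0 0.01;0 0 0 0 0 0 0.01;0 0 0 0 0 0 0.01;0 0 0 0 0 0 0.01'
python3 -c "
from look import *
s=readout.get_state();print(s['tool_pos'],s['wrist_force'])"
```

```text
clock: 17.15
tool_pos: [0.458, 0.4117, 0.0856]
tool_rot: [-2.859, 1.296, -0.001]
wrist_force: [-3.3, -1.8, 9.6]
opening: 0.0254
gripper_force: 48.5
clock: 17.48
tool_pos: [0.458, 0.4117, 0.0856]
tool_rot: [-2.859, 1.295, -0.001]
wrist_force: [-2.9, -2.6, 9.5]
opening: 0.025
gripper_force: 48.5
[0.458018   0.41166861 0.08564628] [-2.85093207 -2.56795689  9.50307027]
```

```bash
python3 -m crank '0 0 -0.02 0 0 0 0.01;0 0 -0.05 0 0 0 0.01;0 0 -0.08 0 0 0 0.01;0 0 -0.12 0 0 0 0.01;0 0 -0.16 0 0 0 0.01;0 0 -0.2 0 0 0 0.01;0 0 -0.24 0 0 0 0.01;0 0 -0.28 0 0 0 0.01;0 0 -0.3 0 0 0 0.01;0 0 -0.3 0 0 0 0.01'
python3 - <<'E'
from look import *
s=readout.get_state();print(s['qpos'],s['wrist_force'])
shot('top')
print(s['tool_pos'])
for n in ['gauge','gauge_grip','gauge_tip','cap_dot','fallen_jar']:
     print(n,[(np.round(r['location'],3),round(r['score'],2)) for r in imaging.tip_of('top',n)[:3]])
goto([.28,.13,.42],[0,0,-1],[-1,-.2,0])
E
```

```text
clock: 18.32
tool_pos: [0.4587, 0.4118, 0.3898]
tool_rot: [-2.853, 1.293, -0.006]
wrist_force: [0.2, 1.2, -0.3]
opening: 0.0246
gripper_force: 49.5
[ 6.12417296e-01  4.58543885e-01  5.06337871e-01  1.60886747e+00
  1.18429336e-03 -1.67838974e+00] [ 0.23649354  1.21258271 -0.26875748]
[0.45870245 0.41180938 0.3898021 ]
gauge [(array([0.456, 0.413, 0.326]), 0.4)]
gauge_grip [(array([0.464, 0.413, 0.403]), 0.47)]
gauge_tip []
cap_dot [(array([ 0.491, -0.221,  0.119]), 0.82)]
fallen_jar [(array([ 0.492, -0.225,  0.006]), 0.58), (array([ 0.495, -0.226,  0.003]), 0.17)]
d [ 0.0942  0.3183 -0.0372] r [0.002 0.001 0.523] rows 8.010065353835303
d [ 0.0942  0.3183 -0.0372] r [-1.000e-03  3.000e-03 -2.619e+00] rows 20.952724838199288
```

```bash
python3 -m crank '0.094 0.318 -0.037 0 0 0.523 0.01;0.094 0.318 -0.037 0 0 0.523 0.01;0.094 0.318 -0.037 0 0 0.523 0.01;0.094 0.318 -0.037 0 0 0.523 0.01;0.094 0.318 -0.037 0 0 0.523 0.01;0.094 0.318 -0.037 0 0 0.523 0.01;0.094 0.318 -0.037 0 0 0.523 0.01;0.094 0.318 -0.037 0 0 0.523 0.01;0.094 0.318 -0.037 0 0 0.523 0.01;0.094 0.318 -0.037 0 0 0.523 0.01'
python3 - <<'E'
from look import *
s=readout.get_state();print(s['qpos'],s['wrist_force'])
goto([.30,-.2,.42],[0,0,-1],[-.68,.73,0])
E
```

```text
clock: 19.45
tool_pos: [0.2797, 0.1294, 0.4206]
tool_rot: [-2.424, 1.995, 0.0]
wrist_force: [0.2, 0.9, -0.9]
opening: 0.0248
gripper_force: 49.9
[ 1.92912652e-01 -1.70084537e-01 -1.60067832e-01  1.57901113e+00
  1.53019101e-03 -1.57143812e+00] [ 0.23418985  0.91975227 -0.94646194]
d [0.3272 0.0434 0.    ] r [-1.000e-03  2.000e-03  1.014e+00] rows 8.115221168567334
d [0.3272 0.0434 0.    ] r [-3.000e-03 -1.000e-03 -2.127e+00] rows 17.01754638397953
```

```bash
python3 -m crank '0.327 0.043 0 0 0 1.01 0.01;0.327 0.043 0 0 0 1.01 0.01;0.327 0.043 0 0 0 1.01 0.01;0.327 0.043 0 0 0 1.01 0.01;0.327 0.043 0 0 0 1.01 0.01;0.327 0.043 0 0 0 1.01 0.01;0.327 0.043 0 0 0 1.01 0.01;0.327 0.043 0 0 0 1.01 0.01;0.327 0.043 0 0 0 1.01 0.01;0.327 0.043 0 0 0 1.01 0.01'
python3 - <<'E'
from look import *
s=readout.get_state();print(s['qpos'],s['tool_pos'])
for k in range(2):
  shot('wrist','k')
  for n in ['gauge','cap_dot','fallen_jar','gauge_tip']:
     print(n,[(np.round(r['location'],3),round(r['score'],2)) for r in imaging.tip_of('wrist',n)[:3]])
goto([.44,-.225,.30],[0,0,-1],[-.85,.53,0])
E
```

```text
clock: 20.28
tool_pos: [0.3031, -0.2013, 0.4182]
tool_rot: [1.152, -2.922, -0.006]
wrist_force: [0.4, 1.2, -2.2]
opening: 0.0245
gripper_force: 50.0
[-7.88941752e-01 -5.49625369e-02 -6.83067890e-02  1.56141371e+00
  1.00931262e-03 -1.53990139e+00] [ 0.30308294 -0.20131102  0.41818575]
gauge [(array([ 0.3  , -0.2  ,  0.351]), 0.94)]
cap_dot [(array([ 0.496, -0.224,  0.115]), 0.81)]
fallen_jar [(array([ 0.499, -0.223,  0.01 ]), 0.83), (array([ 0.494, -0.222,  0.008]), 0.33)]
gauge_tip [(array([ 0.304, -0.202,  0.427]), 0.36)]
gauge [(array([ 0.298, -0.195,  0.354]), 0.9)]
cap_dot [(array([ 0.492, -0.227,  0.109]), 0.95)]
fallen_jar [(array([ 0.498, -0.22 ,  0.005]), 0.6)]
gauge_tip [(array([ 0.496, -0.222,  0.009]), 0.17)]
d [-0.081  -0.1144  0.1203] r [ 0.     0.001 -0.254] rows 4.427903928007414
d [-0.081  -0.1144  0.1203] r [ 2.000e-03 -0.000e+00  2.888e+00] rows 23.100275337419298
```

```bash
cat >> look.py <<'E'
def dot(cam,near,z=.112):
    m=imaging.camera_model(cam);f=210/np.tan(np.radians(m['fovy'])/2);T=np.linalg.inv(np.array(m['cam_to_world']))
    c=T[:3,:3]@near+T[:3,3];u,v=f*c[0]/c[2]+m['cx'],f*c[1]/c[2]+m['cy'];r=int(f*.016/c[2])+2
    im=shot(cam).astype(int);w=(im[...,0]>90)&(im[...,0]>1.7*im[...,1])&(im[...,0]>1.7*im[...,2])
    k=np.zeros(w.shape,bool);k[max(0,int(v)-r):int(v)+r,max(0,int(u)-r):int(u)+r]=1
    vv,uu=np.nonzero(w&k);print(cam,'pred',u,v,'n',len(uu),'exp',np.pi*(.005*f/c[2])**2)
    if len(uu): print(uu.mean(),vv.mean(),ray(cam,uu.mean(),vv.mean(),z))
E
python3 - <<'E'
from look import *
dot('wrist',[.495,-.224,.112]);dot('top',[.495,-.224,.112]);dot('scene',[.495,-.224,.112])
E
```

```text
wrist pred 173.09055017697244 253.12766981286128 n 24 exp 38.144372747796915
174.66666666666666 252.875 [ 0.49305958 -0.22279561  0.112     ]
top pred 307.859417373448 181.40992691522214 n 144 exp 7.570759323886894
306.5 180.5 [ 0.49978423 -0.2213382   0.112     ]
scene pred 264.96902378373545 179.0374464076682 n 0 exp 6.299109888233399
```

```bash
python3 -m crank '-0.04 -0.057 0 0 0 -0.25 0.01;-0.08 -0.114 0.04 0 0 -0.25 0.01;-0.08 -0.114 0.08 0 0 -0.25 0.01;-0.08 -0.114 0.12 0 0 -0.25 0.01;-0.08 -0.114 0.14 0 0 -0.25 0.01;-0.08 -0.114 0.14 0 0 -0.25 0.01;-0.08 -0.114 0.14 0 0 -0.25 0.01'
python3 - <<'E'
from look import *
s=readout.get_state();print(s['qpos'],s['tool_pos'])
dot('wrist',[.493,-.223,.112]);dot('wrist',[.493,-.223,.112])
shot('wrist','l')
for n in ['gauge','cap_dot','gauge_tip']:
     print(n,[(np.round(r['location'],3),round(r['score'],2)) for r in imaging.tip_of('wrist',n)[:3]])
E
```

```text
clock: 21.52
tool_pos: [0.4377, -0.2248, 0.2759]
tool_rot: [1.517, -2.749, -0.012]
wrist_force: [-0.1, -0.4, -0.3]
opening: 0.0252
gripper_force: 50.1
[-6.24123711e-01  2.12642312e-01 -1.39804945e-01  1.22618034e+00
  1.51286584e-03 -1.63243370e+00] [ 0.4377015  -0.22477159  0.27590502]
wrist pred 228.71131089088615 223.60795295973534 n 66 exp 87.21079000799787
228.6818181818182 223.8181818181818 [ 0.49484661 -0.2232471   0.112     ]
wrist pred 230.41891307194635 223.0431884689081 n 67 exp 85.675044013496
230.34328358208955 223.26865671641792 [ 0.49475136 -0.22340839  0.112     ]
gauge [(array([ 0.436, -0.227,  0.289]), 0.74), (array([ 0.436, -0.226,  0.214]), 0.67)]
cap_dot [(array([ 0.493, -0.226,  0.115]), 0.7)]
gauge_tip []
```

View pics/l.png

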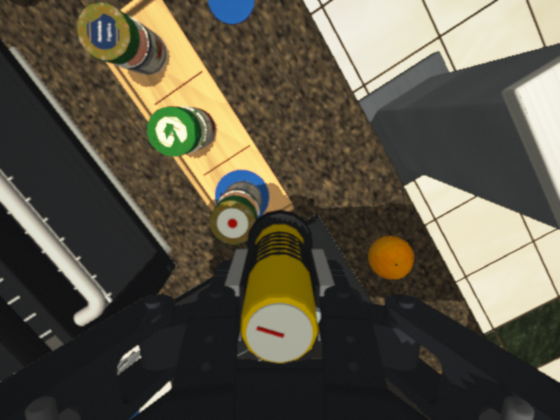

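Run:
```python
from look import *
s=readout.get_state();R=Ro.from_rotvec(s['tool_rot']);t=s['tool_pos'];print(t)
im=cv2.imread('pics/l.png').astype(int)
B,G,Rr=im[...,0],im[...,1],im[...,2]
wh=np.uint8((abs(Rr-B)<45)&(Rr>110));wh[:295]=0;wh[365:]=0;wh[:,:235]=0;wh[:,325:]=0
n,lab,st,cen=cv2.connectedComponentsWithStats(wh);k=1+st[1:,4].argmax();hull=cv2.convexHull(cv2.findNonZero(np.uint8(lab==k)));e=cv2.fitEllipse(hull);print('disc',e,st[k])
p=ray('wrist',*e[0],t[2]+.0494);print(p,R.inv().apply(p-t))
ye=(Rr>90)&(B<.45*Rr)&(G>.5*Rr)
for r in range(240,300,10):
    c=np.nonzero(ye[r,200:360])[0]+200;print(r,c.min(),c.max(),(c.min()+c.max())/2)
for r in range(208,232,3): print(r,[ (u) for u in range(230,330,4) if im[r,u].sum()<110])
goto([.4948,-.2233,.215],[0,0,-1],[-.85,.53,0])
```

```text
[ 0.43928468 -0.22663355  0.28183338]
disc ((278.97216796875, 332.225830078125), (58.42425537109375, 64.92732238769531), 90.21272277832031) [ 247  303   65   59 2857]
[ 0.43741387 -0.22778362  0.33123338] [ 0.00190979  0.00084751 -0.04940463]
240 231 302 266.5
250 285 285 285.0
260 261 297 279.0
270 253 306 279.5
280 249 309 279.0
290 247 311 279.0
208 [298, 302]
211 [278, 282, 302, 306]
214 [266, 270, 274, 286, 290, 294, 306, 310, 322]
217 [262, 266, 270, 274, 298, 302, 314, 326]
220 [258, 262, 266, 270, 274, 278, 282, 286, 302, 306, 310, 314]
223 [254, 258, 262, 266, 270, 274, 278, 282, 286, 290, 294, 306, 310]
226 [254, 258, 262, 266, 294, 298, 302, 306]
229 [250, 254, 258, 262, 298, 302, 306]
d [-0.0324 -0.045   0.067 ] r [-0.002  0.001 -0.006] rows 2.0850575886672416
d [-0.0324 -0.045   0.067 ] r [2.000e-03 4.000e-03 3.136e+00] rows 25.08605724753144
```

Run:
```python
from look import *
s=readout.get_state();R=Ro.from_rotvec(s['tool_rot']);t=s['tool_pos']
for v in (209,210,211,212): 
  p=ray('wrist',279,v,t[2]-.0266);print(v,R.inv().apply(p-t)+[.018,0,0])
for u in (249,309): print(u,R.inv().apply(ray('wrist',u,231,t[2]-.0266)-t))
C=np.array(imaging.camera_model('wrist')['cam_to_world'])
print(R.inv().apply(C[:3,3]-t),R.inv().apply(C[:3,2]))
dot('wrist',[.495,-.2233,.112])
```

```text
209 [0.03918571 0.00078817 0.02657175]
210 [0.03865022 0.00078779 0.02657242]
211 [0.03811385 0.00078742 0.02657309]
212 [0.0375766  0.00078704 0.02657376]
249 [ 0.00919091 -0.0149864   0.02662503]
309 [0.00920595 0.01653668 0.02654845]
[ 0.06704505  0.00100051 -0.14105146] [-2.64994441e-01 -7.97717966e-04  9.64249610e-01]
wrist pred 232.01963369652523 223.2688571684589 n 65 exp 83.70288420742864
233.8923076923077 222.8 [ 0.49299293 -0.22266379  0.112     ]
```

Run:
```python
from look import *
goto([.515,-.189,.215],[0,0,-1],[-.85,.53,0])
```

```text
d [-0.0721 -0.0439  0.0668] r [-0.002  0.001 -0.006] rows 2.58153391771189
d [-0.0721 -0.0439  0.0668] r [2.000e-03 3.000e-03 3.136e+00] rows 25.086396821636047
```

```bash
python3 -m crank '-0.03 -0.018 0.02 0 0 0 0.01;-0.06 -0.037 0.04 0 0 0 0.01;-0.072 -0.044 0.067 0 0 0 0.01;-0.072 -0.044 0.067 0 0 0 0.01;-0.072 -0.044 0.067 0 0 0 0.01;-0.072 -0.044 0.067 0 0 0 0.01;-0.072 -0.044 0.067 0 0 0 0.01'
python3 - <<'E'
from look import *
for i in range(4):
    s=readout.get_state();t=s['tool_pos'];R=Ro.from_rotvec(s['tool_rot']);print(t)
    dot('wrist',[.494,-.223,.112])
print(R.as_matrix(), 'tip xy',t+R.apply([.002,.0008,0]))
for d in ([.494,-.223],):
    goto(np.array([*d,.205])-R.apply([.002,.0008,0]),[0,0,-1],[-.85,.53,0])
E
```

```text
clock: 22.45
tool_pos: [0.5146, -0.1894, 0.2148]
tool_rot: [-1.515, 2.75, -0.001]
wrist_force: [-0.2, -0.8, -1.3]
opening: 0.025
gripper_force: 50.1
[ 0.51462094 -0.18940119  0.21475917]
wrist pred 277.5195388719688 156.42319174496953 n 120 exp 151.76213184407615
278.44166666666666 156.41666666666666 [ 0.49344048 -0.2226868   0.112     ]
[ 0.51463984 -0.18945247  0.21474248]
wrist pred 277.55156725694417 156.46507416651 n 120 exp 151.8018042321521
278.5 156.5 [ 0.4933766 -0.2225631  0.112    ]
[ 0.51458663 -0.18939163  0.21458637]
wrist pred 277.4420495125951 156.45005769937868 n 123 exp 152.01575958121586
278.3089430894309 156.3739837398374 [ 0.49335736 -0.22261265  0.112     ]
[ 0.5145476  -0.18927685  0.21431106]
wrist pred 277.26427699552835 156.39703425320815 n 124 exp 152.3168197222494
278.2983870967742 156.32258064516128 [ 0.49325451 -0.22252706  0.112     ]
[[-5.34528629e-01 -8.45148185e-01  1.92103893e-03]
 [-8.45148950e-01  5.34530515e-01  6.16896041e-04]
 [-1.54822250e-03 -1.29381544e-03 -9.99997965e-01]] tip xy [ 0.51280242 -0.19053953  0.21430693]
d [ 0.0376 -0.0015  0.009 ] r [-0.001  0.002 -0.006] rows 0.927607770799523
d [ 0.0376 -0.0015  0.009 ] r [2.000e-03 1.000e-03 3.135e+00] rows 25.08215894483148
```

```bash
python3 -m crank '0.02 0 0 0 0 0 0.01;0.0376 -0.0005 0 0 0 0 0.01;0.0376 -0.0005 0.01 0 0 0 0.01;0.0376 -0.0005 0.018 0 0 0 0.01;0.0376 -0.0005 0.018 0 0 0 0.01;0.0376 -0.0005 0.018 0 0 0 0.01;0.0376 -0.0005 0.018 0 0 0 0.01;0.0376 -0.0005 0.018 0 0 0 0.01'
cat > fz.py <<'E'
from look import *
L=[]
for i in range(6):
    shot('wrist');s=readout.get_state();L.append([*s['tool_pos'],*s['wrist_force']])
np.set_printoptions(precision=4,suppress=True);print(np.mean(L,0),np.std(L,0)[[2,5]],s['clock'])
E
python3 fz.py
```

```text
clock: 23.32
tool_pos: [0.4952, -0.2202, 0.1953]
tool_rot: [-1.517, 2.75, 0.002]
wrist_force: [0.0, 0.9, -2.0]
opening: 0.0247
gripper_force: 50.1
[ 0.4951 -0.2204  0.1952  0.1813 -0.3034 -1.085 ] [0.0001 0.3475] 23.6167
```

```bash
python3 -m crank '0.0008 0 0.002 0 0 0 0.01;0.0008 0 0.004 0 0 0 0.01;0.0008 0 0.004 0 0 0 0.01;0.0008 0 0.004 0 0 0 0.01'; python3 fz.py
python3 -m crank '0 0 0.001 0 0 0 0.01;0 0 0.002 0 0 0 0.01;0 0 0.002 0 0 0 0.01;0 0 0.002 0 0 0 0.01'; python3 fz.py
```

```text
clock: 23.95
tool_pos: [0.4942, -0.2212, 0.1908]
tool_rot: [-1.516, 2.751, 0.003]
wrist_force: [0.5, 0.3, -0.7]
opening: 0.0251
gripper_force: 50.1
[ 0.4944 -0.2213  0.191   0.0911 -0.108  -1.182 ] [0.0001 0.2656] 24.25
clock: 24.58
tool_pos: [0.4944, -0.2212, 0.189]
tool_rot: [-1.516, 2.75, 0.002]
wrist_force: [0.6, 0.0, -1.2]
opening: 0.0247
gripper_force: 50.1
[ 0.4944 -0.2213  0.189  -0.2447  0.0597 -1.2741] [0.     0.4256] 24.8833
```

Free baseline is about −1.2 N. Continue in small steps.

```bash
for i in 1 2; do python3 -m crank '0 0 0.001 0 0 0 0.01;0 0 0.0015 0 0 0 0.01;0 0 0.0015 0 0 0 0.01;0 0 0.0015 0 0 0 0.01' >/dev/null; python3 fz.py; done
```

```text
[ 0.4944 -0.2212  0.1875 -0.0718  0.2569 -0.4402] [0.     0.3692] 25.5167
[ 0.4944 -0.2213  0.1861  0.0353  0.0225  0.82  ] [0.     0.6928] 26.15
```

```bash
python3 -m crank '0 0 0.001 0 0 0 0.01;0 0 0.0015 0 0 0 0.01;0 0 0.0015 0 0 0 0.01;0 0 0.0015 0 0 0 0.01'; python3 fz.py; python3 fz.py
python3 - <<'E'
from look import *
w=shot('wrist');c=shot('scene')
cv2.imwrite('pics/m.png',np.hstack([cv2.resize(w[130:340,140:420],(400,300)),cv2.resize(c[120:260,180:367],(400,300))])[:,:,::-1])
for cam in ('wrist','scene'):
  for n in ('cap_dot','gauge_tip','gauge','fallen_jar'):
     print(cam,n,[(np.round(r['location'],3),round(r['score'],2)) for r in imaging.tip_of(cam,n)[:2]])
E
```

```text
clock: 26.48
tool_pos: [0.4945, -0.2213, 0.1845]
tool_rot: [-1.516, 2.75, 0.002]
wrist_force: [0.1, 0.6, 1.5]
opening: 0.0249
gripper_force: 50.1
[ 0.4944 -0.2212  0.1846 -0.3482  0.3743  1.7721] [0.     0.6624] 26.7833
[ 0.4944 -0.2213  0.1845 -0.0416  0.3283  1.6219] [0.     0.2072] 27.0833
wrist cap_dot [(array([ 0.495, -0.224,  0.115]), 0.89)]
wrist gauge_tip []
wrist gauge [(array([ 0.492, -0.221,  0.118]), 0.58)]
wrist fallen_jar [(array([ 0.499, -0.222,  0.011]), 0.88)]
scene cap_dot []
scene gauge_tip []
scene gauge [(array([ 0.494, -0.223,  0.116]), 0.63)]
scene fallen_jar [(array([ 0.494, -0.322, -0.001]), 0.56)]
```

View pics/m.png

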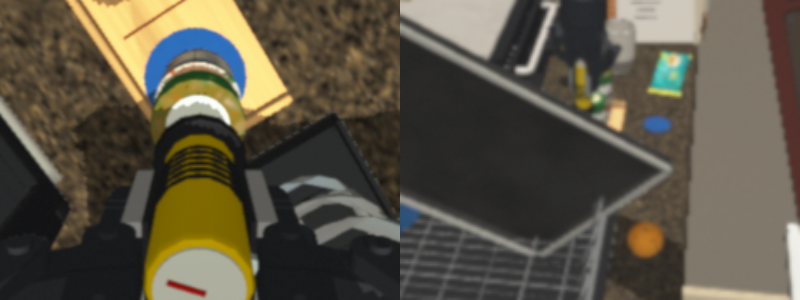

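The gauge stands centred on the white sticker of the upright jar at (200,110). The force has risen by about 2.8 N, which puts the plunger about half way in. Handing in.

```bash
python3 -c "
from look import *
print(workorder.job_done())"
```

```text
the job is handed in; nothing more can be done
None
```

I stood the fallen jar upright on the tray's blue coaster, about 4 mm off centre, and let go of it. The gauge is still held upright on the red dot with about 2.8 N, so the plunger is about half way in; I handed in at about 27 s, and no verdict came back.

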